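Proof-pull a freshly glued heel on the spring tester

ROBOT

A 6-joint arm with a two-finger parallel gripper is mounted at the origin on the work surface. World frame = base frame: x ahead of the robot, y to its left, z up, the work surface at z = 0. Lengths are in m, angles in rad, forces in N, time in s.
With the tool pointing down it reaches from about 0.35 to 0.8 m from the base axis. Payload 7.3 kg.
Tool frame: the origin (TCP) lies at the very end of the fingers, on their centre line; the grasp point (between the pads) lies 19 mm behind it; z points along the fingers, y is the line along which they close (so a half turn about z gives the same grasp; the last joint's range is limited). The gripper opens to 85 mm and grips with 20 to 120 N. Pads are 22 mm wide; open, the fingers measure 114 mm over their backs; the gripper's body (76 mm by 85 mm) begins 54 mm behind the grasp point. The pads swing forward as they close: fully open they stand 13 mm farther back than shut.
Start: joints at [-1.301, 0.342, 1.524, -0, 1.275, -0.146], TCP at [0.212, -0.48, 0.231] pointing down, gripper open.
Joint ranges: [-2.53, 2.53], [-0.77, 2.02], [0.04, 2.7], [-1, 4.14], [0.28, 2.66], [-3.11, 3.11]. Speed limits (rad/s): [2.57, 2.57, 3.14, 3.14, 3.14, 3.14].

INTERFACE

Orientations are given as a 3x3 rotation matrix whose columns are the frame's x, y, z axes.
In Python, from rig import robot, eyes, job_done gives the robot as it stands.
- The arm moves only by the tool send_rows, never from a script. Its argument "motion" is a list of rows, each a list of 3 entries, a list of its own where there are three numbers: the shift along the tool's x, y, z in mm, then the turn about the tool's z in degrees, then the closure, from -1 (fully open) to 1 (shut). A call has 1 to 8 rows; each row is the pose to reach, as a shift and turn from the pose commanded when the call began, along the tool's axes at that moment; what a row does not reach only later rows make up. A row lasts 1/12 s, in which the tool goes at most 41.7 mm and 7.16 degrees, less where a joint would pass 70% of its speed; a pose out of reach is approached as far as the arm can. A call with a gripper value outside its range is refused whole. The fingers move at their own pace and stop on an object; the grip force is fixed at half the most. Time passes only in rows, so rows that repeat a pose let the fingers close. It gives the time, the measured TCP pose, the force, the opening and the grip force at its end, in the units of the state.
- robot.sense(): the state, without advancing time (a new reading comes with each control period).
- eyes.read_camera(name): name is "scene" or "top" or "wrist"; returns (picture, depth): 384x512x3 uint8, blue, green, red; 384x512 float32, m along the optical axis (not along the pixel's ray), 0 where there is no reading.
- eyes.camera_info(name): a dict with "intrinsics" (3x3 intrinsics, pixels), "view" (4x4, takes a point from world to camera coordinates); the wrist camera has in their place "tool_from_camera" (4x4, takes a point from camera to tool coordinates, whose origin is the TCP and whose axes are the flange's). Camera axes: x right, y down, z forward; pixel columns grow to the right and rows downward; lengths in m; the calibration is good to about 2 mm. A picture is of the moment at which its call begins: read the wrist's pose just before it. camera_info takes no time and is no camera call.
- job_done(): hands the job in; it is judged then, once.
Trained networks look in the newest picture that a camera, given by its name, has taken for a name from the list of things; names that differ only in an ending like _2 or _b are one class to them, and where a whole thing is asked for, a point or a joint stands for the part that bears it (a point fixed in the world has none). Each returns a list of dicts, best first, with "confidence" (0 to 1); they miss things now and then, are a little off and sometimes report something else, mostly with a low value. They report only what shows in the picture. A call takes as long as a camera call.
- eyes.look_for(target, camera): "position" ([x, y, z] in m, in world coordinates, good to about 4 mm: the middle of the surface that is visible of it).
- eyes.outline_of(target, camera): "pixels" (384x512 bool, what is visible of it).
The state is a dict: "time_s": time; "qpos": joint angles; "qd": joint speeds; "effort": joint torques, N m; "position": TCP position; "tcp_rot": TCP orientation; "contact_force": force on the tool from outside, world axes, zero at the start; "moment": the same for the moment, N m; "gripper_width": finger opening in m; "grasp_force": force on a finger pad.
Only numpy, scipy, OpenCV 4.12 (cv2) and the standard library are available. Lean on these libraries where they do the work, as an engineer would, in place of code of your own. Each camera call takes 0.05 s, during which the arm holds its last target. There are 200 camera calls.

TASK

Proof-test the newly glued heel: pull the tester's orange grip out against its spring until the yellow pointer stands level with the red clip on the scale, and hold it steady there for about two seconds without ever going well past the clip. Then ease the grip gently all the way back home, not letting it snap back, and let go. Leave the clip where it is set and do not disturb the things around the tester.

Things in the scene. Friction and masses are not known exactly. Their poses are not given: they have to be found in the camera images.
- tester: Green heel tester fixed to the bench: base plate 490 x 170 x 15 mm, white scale rail on its +y side, orange grip on a sprung rod, metal spring barrel (top 84 mm high, 65 to 165 mm on +x from the grip's home), brown shoe at the far end, toe out to -y. Origin: on the bench (z = 0) under the grip's home place. Own -x is the pull direction, roughly to the robot, turned up to 26 degrees; z up.
- slide (a joint): How far the grip is pulled out, in m: 0 fully home, grows along the tester's own -x, end stop at 0.115. It runs straight and level. A spring always pulls it home: 3 N at home, 1.2 N more per 10 mm (13 N at 85 mm), with light friction and a damper of 15 N per m/s; let go, it flies home.
- grip (a point): Point to grasp on the upright orange grip, a rounded block 24 mm thick along the pull (tester x), 46 mm wide (tester y), 79 to 141 mm above the bench. The point is at its middle, 115 mm above the bench, and moves with it. Pinch from above, closing along tester x; 40 mm or more is free on each side, and fingertips 19 mm below this point clear all else.
- pointer (a point): Tip of the thin yellow pointer bar (6 mm wide) that sticks out sideways (tester +y) from the foot of the grip to the scale's inner edge, 54 mm above the bench; same tester x as the middle of the grip and moves with it; tester axes.
- clip_mark (a point): Middle of the top of the red clip astride the white scale rail (ticks every 10 mm): 14 mm wide along the pull, 30 mm across, 61 mm above the bench, 90 mm to tester +y of the pull line. Set 35 to 85 mm out from the pointer's home; stiff. Tester axes: the pointer's x in this frame is positive before the clip, 0 level, negative past it. Level: within the clip's width.
- glue: Bystander: amber glue bottle, 60 mm across, 145 mm high, standing on the bench on the tester's +y side. Origin: centre of its underside.
- polish: Bystander: blue polish tin, 72 mm across, 75 mm high, standing on the bench on the tester's +y side. Origin: centre of its underside.
- hammer: Bystander: hammer 250 mm long lying on the bench on the tester's -y side, handle to its own -x. Origin: under its middle.

How it is judged:
On the way:
1. the grip is pulled out and held for 1.2 s with the pointer within the clip's width (7 mm either side of its middle) (x of pointer in the frame of clip_mark between -0.007 and 0.007 m), for 1.2 s.
At the end, for the whole second after the job is handed in: After the hold at the clip, the grip is back home (within 4 mm), at rest and let go, the clip and the bystanders where they were (value of joint slide below 0.004 m and velocity of joint slide between -0.01 and 0.01 m/s); the robot touches nothing.
It fails at once if the pointer is pulled well past the clip (more than 18 mm beyond its middle) (x of pointer in the frame of clip_mark below -0.018 m).
It fails at once if the slide snaps back (faster than 0.3 m/s) (velocity of joint slide below -0.3 m/s).
It fails at once if the red clip is shifted by more than 5 mm (distance of clip_mark from where it was at the start of the episode above 0.005 m).
It fails at once if the glue bottle, polish tin or hammer is pushed more than 30 mm, or the bottle or tin tipped over (distance of any of glue, polish, hammer from where it was at the start of the episode above 0.03 m or angle between any of glue, polish's own z axis and vertical above 0.5 rad).
It also fails if it takes over 40 s, if anything falls off the work surface, if the arm or the gripper's body presses on something with over 40 N, if the wrist force passes 120 N, or if a joint passes its speed limit or range.

## Working session

There is one attempt and no reset: what is moved stays moved. The work goes in short steps, Python scripts to look and compute and a tool call to move; the robot and the scene stay as the last step left them, time stands still between calls to the robot, and variables do not carry over. Pictures are saved under pics/ and viewed, at most 10 in all, crops included, and the job is handed in when it is done.

Besides the shell and the picture viewer there is one more tool, called after "Call:" as a command line: name --argument value ..., lists and objects as JSON in quotes. send_rows: Moves the arm, as the interface text tells. Its arguments: {"type":"object","properties":{"motion":{"type":"array"}},"required":["motion"]}

```bash
mkdir -p pics
cat > h.py <<'E'
import numpy as np, cv2
from rig import robot, eyes, job_done
def cloud(d,cam):
    i=eyes.camera_info(cam);K=np.array(i["intrinsics"]);V=np.array(i["view"])
    v,u=np.indices(d.shape);P=np.stack([(u-K[0,2])/K[0,0]*d,(v-K[1,2])/K[1,1]*d,d],-1)
    return (P-V[:3,3])@V[:3,:3]
E
python3 - <<'E'
from h import *
np.set_printoptions(precision=4,suppress=True)
for c in("top","scene"):
    im,d=eyes.read_camera(c);cv2.imwrite(f"pics/{c}0.png",im);np.save(c,d)
    for t in("grip","pointer","clip_mark","glue","polish","hammer"):
        print(c,t,[(np.round(r["position"],4),round(r["confidence"],2)) for r in eyes.look_for(t,c)[:2]])
s=robot.sense();print(s["time_s"],s["position"],s["tcp_rot"],s["contact_force"])
E
```

```text
top grip [(array([0.6013, 0.0516, 0.136 ]), 0.83)]
top pointer [(array([0.6074, 0.0474, 0.1376]), 0.87)]
top clip_mark []
top glue [(array([0.4778, 0.2291, 0.0996]), 0.98)]
top polish [(array([0.6776, 0.2311, 0.0742]), 0.73)]
top hammer [(array([ 0.5503, -0.1099,  0.0248]), 0.8)]
scene grip [(array([0.6094, 0.0414, 0.1017]), 0.9)]
scene pointer [(array([0.4885, 0.2318, 0.0877]), 0.74)]
scene clip_mark [(array([0.5707, 0.1452, 0.0632]), 0.41)]
scene glue [(array([0.4891, 0.2318, 0.0861]), 0.75)]
scene polish [(array([0.6928, 0.2212, 0.0716]), 0.77)]
scene hammer [(array([ 0.5774, -0.1193,  0.0258]), 0.69)]
0.7 [ 0.2121 -0.4803  0.2313] [[ 0.9148  0.4039  0.    ]
 [ 0.4039 -0.9148 -0.0001]
 [-0.      0.0001 -1.    ]] [-0.3387 -0.3636  0.4662]
```

View pics/top0.png

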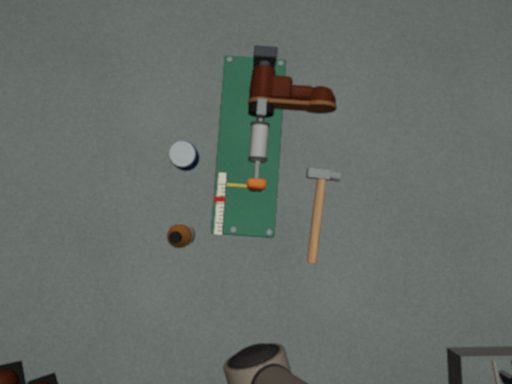

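View pics/scene0.png

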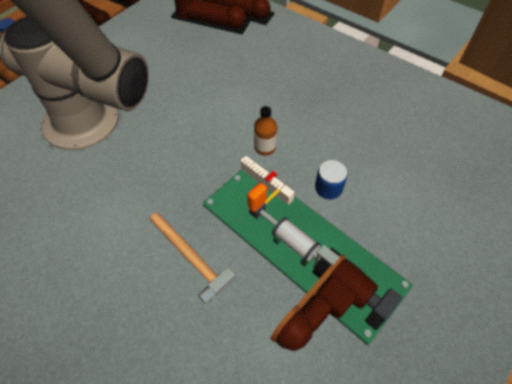

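The top view shows the tester nearly along world x: grip at (257,184), yellow pointer at (237,185), clip at (219,199), barrel at (260,140), bottle at (180,236), tin at (183,155) and hammer at (317,215). The scene view agrees. Next I measure the axis and points by colour.

```bash
cat >> h.py <<'E'
def masks(im):
    h,s,v=cv2.split(cv2.cvtColor(im,cv2.COLOR_BGR2HSV))
    return dict(green=(h>60)&(h<95)&(s>110)&(v>40),orange=(h>=6)&(h<=15)&(s>190)&(v>150),
      yellow=(h>20)&(h<34)&(s>130)&(v>120),red=((h<4)|(h>175))&(s>170)&(v>120),white=(s<60)&(v>150))
E
python3 - <<'E'
from h import *
np.set_printoptions(precision=4,suppress=True)
for c in("top","scene"):
    im=cv2.imread(f"pics/{c}0.png");P=cloud(np.load(c+".npy"),c);M=masks(im)
    for k,m in M.items():
        if k!="green": 
            n,l,st,ce=cv2.connectedComponentsWithStats(m.astype(np.uint8))
            for j in range(1,n):
                if st[j,4]<12: continue
                p=P[l==j]; q=np.median(p,0)
                if .4<q[0]<.9 and -.1<q[1]<.22: print(c,k,st[j,4],ce[j],q,p.min(0),p.max(0))
    m=M["green"]; p=P[m]; p=p[(p[:,2]<.03)&(p[:,2]>0)&(p[:,0]>.35)]
    r=cv2.minAreaRect(p[:,:2].astype(np.float32)); print(c,"plate",r, cv2.boxPoints(r))
E
```

```text
top orange 85 [256.7529 183.5176] [0.599  0.0482 0.141 ] [0.5164 0.0316 0.1361] [0.6087 0.0764 1.0592]
top yellow 51 [236.6275 184.7255] [0.6048 0.0972 0.0567] [0.6015 0.0741 0.0166] [0.6105 0.1229 0.0606]
top red 36 [218.7778 198.4167] [0.5713 0.1436 0.0622] [0.5662 0.1307 0.0589] [0.5743 0.1564 0.0646]
top white 274 [258.6058 139.8066] [0.7156 0.0401 0.0839] [0.5164 0.0236 0.0787] [0.7543 0.0764 1.0592]
top white 169 [221.1361 184.    ] [0.6083 0.1385 0.053 ] [0.5164 0.0764 0.0484] [0.6369 0.1494 1.0592]
top white 242 [218.5702 218.0496] [0.5205 0.145  0.0532] [0.4797 0.0764 0.0491] [0.5617 0.1579 1.0592]
top plate ((0.7173786163330078, 0.06519568711519241), (0.1626889705657959, 0.48181942105293274), 84.85803985595703) [[ 0.4701  0.0058]
 [ 0.95   -0.0374]
 [ 0.9646  0.1246]
 [ 0.4847  0.1678]]
scene orange 326 [257.592  195.5245] [0.6081 0.0439 0.1346] [0.591  0.0252 0.0834] [0.6135 0.0686 0.1445]
scene yellow 69 [272.0725 195.3623] [0.604  0.1052 0.0548] [0.5835 0.0632 0.0131] [0.6125 0.13   0.0773]
scene red 51 [270.3529 175.8235] [0.5707 0.1388 0.0609] [0.5641 0.1276 0.0548] [0.5761 0.1537 0.063 ]
scene white 254 [254.126  165.9488] [0.5168 0.1446 0.0515] [ 0.4483 -0.321  -0.0027] [0.8915 0.1913 0.8616]
scene white 237 [283.4304 188.308 ] [0.6135 0.1364 0.0511] [ 0.5639  0.1249 -0.0038] [0.6382 0.1818 0.0555]
scene white 21 [267.5238 215.8571] [0.6335 0.0444 0.0673] [0.6196 0.0418 0.0633] [0.648  0.0475 0.0687]
scene white 565 [294.9434 236.6637] [0.7151 0.0331 0.0812] [ 0.6734 -0.321   0.0679] [0.8915 0.0552 0.8616]
scene white 133 [327.7519 254.0226] [0.7948 0.0322 0.1036] [ 0.7771 -0.321   0.1004] [0.8915 0.0415 0.8616]
scene plate ((0.7175645232200623, 0.062248341739177704), (0.16647623479366302, 0.484699547290802), 85.09720611572266) [[ 0.469   0.    ]
 [ 0.9519 -0.0414]
 [ 0.9661  0.1245]
 [ 0.4832  0.1659]]
```

Call:
send_rows --motion '[[[30,-17,0],-4,-1],[[62,-36,0],-10,-1],[[95,-55,0],-17,-1],[[128,-74,0],-24,-1],[[161,-93,0],-31,-1],[[194,-112,0],-38,-1],[[227,-131,0],-45,-1],[[260,-150,0],-51,-1]]'

```text
time_s: 1.37
position: [0.3901, -0.2364, 0.2316]
tcp_rot: [[0.256, 0.967, 0.001], [0.967, -0.256, -0.0], [-0.0, 0.001, -1.0]]
contact_force: [1.3, -1.1, -0.0]
gripper_width: 0.0856
grasp_force: 0.0
```

```bash
cat >> h.py <<'E'
def go(x,y,z,ang):
    s=robot.sense();R=np.array(s["tcp_rot"]);p=np.array(s["position"])
    a=np.degrees(np.arctan2(R[1,1],R[0,1]))
    print("t",s["time_s"],"p",p.round(4),"yang",a.round(2),"shift mm",(R.T@(np.array([x,y,z])-p)*1000).round(1),"turn",round(a-ang,2),"w",s["gripper_width"],"F",np.round(s["contact_force"],1),"g",s["grasp_force"],"q6",s["qpos"][5])
E
python3 -c "
from h import *
go(.6005,.0488,.231,-5)"
```

```text
t 1.3667 p [ 0.3901 -0.2364  0.2316] yang -14.84 shift mm [329.6 130.3   0.5] turn -9.84 w 0.08557572893924174 F [ 1.3 -1.1 -0. ] g 0.0 q6 -0.45408001459375225
```

Call:
send_rows --motion '[[[35,14,0],-3,-1],[[72,28,0],-6,-1],[[110,43,0],-9,-1],[[148,58,0],-10,-1],[[186,73,0],-10,-1],[[224,88,0],-10,-1],[[258,101,0],-10,-1],[[258,101,0],-10,-1]]'

```text
time_s: 2.03
position: [0.5571, -0.0103, 0.231]
tcp_rot: [[0.085, 0.996, 0.002], [0.996, -0.085, 0.002], [0.002, 0.002, -1.0]]
contact_force: [-1.3, -0.7, 0.2]
gripper_width: 0.0855
grasp_force: 0.0
```

Run:
```python
from h import *
np.set_printoptions(precision=4,suppress=True)
go(.6005,.0488,.231,-5)
s=robot.sense();R=np.array(s["tcp_rot"]);p=np.array(s["position"])
im,d=eyes.read_camera("wrist");cv2.imwrite("pics/w1.png",im)
i=eyes.camera_info("wrist");K=np.array(i["intrinsics"]);T=np.array(i["tool_from_camera"])
v,u=np.indices(d.shape);P=np.stack([(u-K[0,2])/K[0,0]*d,(v-K[1,2])/K[1,1]*d,d],-1)
W=(P@T[:3,:3].T+T[:3,3])@R.T+p
t=np.radians(-5);A=np.array([[np.cos(t),np.sin(t)],[-np.sin(t),np.cos(t)]])
for k,m in masks(im).items():
    w=W[m&(d>0)]
    if len(w)<20: continue
    q=w[:,:2]@A.T; print(k,len(w),np.median(w,0),"tester lo/med/hi",np.percentile(q,[2,50,98],axis=0).ravel(),"z",np.percentile(w[:,2],[2,98]))
```

```text
t 2.0333 p [ 0.5571 -0.0103  0.231 ] yang -4.89 shift mm [62.6 38.2  0.1] turn 0.11 w 0.0855306629029141 F [-1.3 -0.7  0.2] g 0.0 q6 -0.07251020153911698
green 34654 [0.6602 0.0853 0.0143] tester lo/med/hi [0.4729 0.0467 0.6509 0.1429 0.8223 0.2064] z [0.0127 0.016 ]
orange 142 [0.5916 0.0532 0.137 ] tester lo/med/hi [0.5832 0.0793 0.5845 0.1045 0.5962 0.1242] z [0.1333 0.1392]
yellow 387 [0.605  0.1007 0.0553] tester lo/med/hi [0.5907 0.1279 0.5939 0.1531 0.6026 0.1765] z [0.0138 0.0571]
red 173 [0.5699 0.1398 0.0603] tester lo/med/hi [0.5496 0.177  0.5553 0.1891 0.5617 0.2055] z [0.0584 0.062 ]
white 100490 [ 0.4541 -0.0322 -0.0007] tester lo/med/hi [ 0.2307 -0.2047  0.4522  0.014   0.8198  0.2218] z [-0.0023  0.0812]
```

View pics/w1.png

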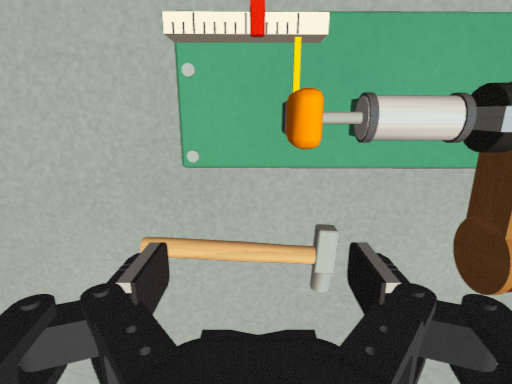

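The wrist view confirms alignment: grip at (305,118), pointer at (297,65), clip at (258,17), with the pull line level in the image. The pull needed is about 38.5 mm.

Call:
send_rows --motion '[[[32,19,0],0,-1],[[63,38,0],0,-1],[[63,38,25],0,-1],[[63,38,55],0,-1],[[63,38,85],0,-1],[[63,38,115],0,-1],[[63,38,135],0,-1],[[63,38,135],0,-1]]'

```text
time_s: 2.75
position: [0.5946, 0.0429, 0.0917]
tcp_rot: [[0.091, 0.996, -0.009], [0.996, -0.091, 0.0], [-0.001, -0.009, -1.0]]
contact_force: [-0.9, -0.3, 0.4]
gripper_width: 0.0855
grasp_force: 0.0
```

```bash
python3 -c "
from h import *
go(.6005,.0488,.096,-5)"
```

```text
t 2.75 p [0.5946 0.0429 0.0917] yang -5.24 shift mm [ 6.4  5.3 -4.3] turn -0.24 w 0.08545049270048272 F [-0.9 -0.3  0.4] g 0.0 q6 0.03531002926161037
```

Call:
send_rows --motion '[[[0,0,0],0,-1],[[0,0,0],0,-1]]'

```text
time_s: 2.92
position: [0.5988, 0.0432, 0.0979]
tcp_rot: [[0.091, 0.996, 0.002], [0.996, -0.091, -0.0], [-0.0, 0.002, -1.0]]
contact_force: [0.7, 0.8, 0.8]
gripper_width: 0.0854
grasp_force: 0.0
```

```bash
python3 -c "
from h import *
go(.6005,.0488,.096,-5)"
```

```text
t 2.9167 p [0.5988 0.0432 0.0979] yang -5.21 shift mm [5.8 1.2 1.9] turn -0.21 w 0.08544025444490652 F [0.7 0.8 0.8] g 0.0 q6 0.03557268110592611
```

Call:
send_rows --motion '[[[5,1,2],0,-1],[[5,1,2],0,0],[[5,1,2],0,1],[[5,1,2],0,1],[[5,1,2],0,1],[[5,1,2],0,1],[[5,1,2],0,1],[[5,1,2],0,1]]'

```text
time_s: 3.58
position: [0.6001, 0.0487, 0.0947]
tcp_rot: [[0.09, 0.996, 0.002], [0.996, -0.09, -0.0], [-0.0, 0.002, -1.0]]
contact_force: [2.1, 0.2, 2.1]
gripper_width: 0.0234
grasp_force: 60.1
```

```bash
cat >> h.py <<'E'
def gap():
    s=robot.sense();R=np.array(s["tcp_rot"]);p=np.array(s["position"])
    t=np.radians(-5);A=np.array([[np.cos(t),np.sin(t)],[-np.sin(t),np.cos(t)]])
    print("tcp tester",A@p[:2])
    W={}
    for c in("top","wrist"):
        im,d=eyes.read_camera(c);cv2.imwrite(f"pics/g_{c}_{s['time_s']:.2f}.png",im)
        if c=="wrist":
            i=eyes.camera_info(c);K=np.array(i["intrinsics"]);T=np.array(i["tool_from_camera"])
            v,u=np.indices(d.shape);P=np.stack([(u-K[0,2])/K[0,0]*d,(v-K[1,2])/K[1,1]*d,d],-1)
            w=(P@T[:3,:3].T+T[:3,3])@R.T+p
        else: w=cloud(d,c)
        for k in("yellow","red"):
            m=masks(im)[k]&(d>0)&(w[...,2]>.045)&(w[...,2]<.07)&(w[...,0]>.4)&(w[...,0]<.7)&(w[...,1]>.05)&(w[...,1]<.2)
            q=w[m][:,:2]@A.T
            print(c,k,len(q),np.percentile(q,[2,50,98],axis=0).round(4).ravel() if len(q)else"")
E
python3 -c "
from h import *
go(.6005,.0488,.096,-5);gap()"
```

```text
t 3.5833 p [0.6001 0.0487 0.0947] yang -5.17 shift mm [ 0.2  0.4 -1.3] turn -0.17 w 0.023429388342797345 F [2.1 0.2 2.1] g 60.10979354381561 q6 0.04400745969119722
tcp tester [0.59355644 0.10078002]
top yellow 0 
top red 28 [0.5509 0.1875 0.5561 0.1979 0.5596 0.2056]
wrist yellow 996 [0.5909 0.1183 0.5935 0.1482 0.5964 0.1755]
wrist red 908 [0.5492 0.1776 0.5557 0.1906 0.5621 0.2064]
```

Call:
send_rows --motion '[[[0,-3,0],0,1],[[0,-7,0],0,1],[[0,-12,0],0,1],[[0,-17,0],0,1],[[0,-22,0],0,1],[[0,-26,0],0,1],[[0,-29,0],0,1],[[0,-30,0],0,1]]'

```text
time_s: 4.35
position: [0.5699, 0.0513, 0.0947]
tcp_rot: [[0.09, 0.996, 0.003], [0.996, -0.09, -0.0], [-0.0, 0.003, -1.0]]
contact_force: [7.4, -0.5, 0.2]
gripper_width: 0.0232
grasp_force: 60.1
```

```bash
python3 -c "
from h import *
go(.6005,.0488,.096,-5);gap()"
```

```text
t 4.35 p [0.5699 0.0513 0.0947] yang -5.18 shift mm [ 0.2 30.7 -1.2] turn -0.18 w 0.023170672828116134 F [ 7.4 -0.5  0.2] g 60.072548389434814 q6 0.04651658043037236
tcp tester [0.56330548 0.10080023]
top yellow 0 
top red 16 [0.5508 0.1959 0.555  0.2016 0.5589 0.2059]
wrist yellow 995 [0.5606 0.1184 0.5633 0.1482 0.5662 0.1756]
wrist red 590 [0.549  0.1775 0.5545 0.1896 0.5618 0.2059]
```

Call:
send_rows --motion '[[[0,-3,0],0,1],[[0,-6,0],0,1],[[0,-8,0],0,1],[[0,-8,0],0,1],[[0,-8,0],0,1],[[0,-8,0],0,1],[[0,-8,0],0,1],[[0,-8,0],0,1]]'

```text
time_s: 5.12
position: [0.5624, 0.052, 0.0947]
tcp_rot: [[0.09, 0.996, 0.003], [0.996, -0.09, -0.0], [-0.0, 0.003, -1.0]]
contact_force: [6.8, -0.1, 0.9]
gripper_width: 0.0234
grasp_force: 60.1
```

```bash
python3 -c "
from h import *
go(.6005,.0488,.096,-5);gap()"; cp pics/g_wrist_*.png . ; ls g_wrist*; cp $(ls g_wrist*|tail -1) pics/hold.png
```

```text
t 5.1167 p [0.5624 0.052  0.0947] yang -5.18 shift mm [ 0.3 38.2 -1.2] turn -0.18 w 0.02338060200727565 F [ 6.8 -0.1  0.9] g 60.08559465408325 q6 0.04712554200695168
tcp tester [0.55573207 0.10080958]
top yellow 0 
top red 12 [0.5508 0.2001 0.5547 0.2029 0.5587 0.2055]
wrist yellow 1010 [0.553  0.1188 0.5558 0.1487 0.5587 0.1756]
wrist red 636 [0.549  0.1776 0.5547 0.1906 0.5614 0.2061]
g_wrist_3.58.png
g_wrist_4.35.png
g_wrist_5.12.png
```

View pics/hold.png

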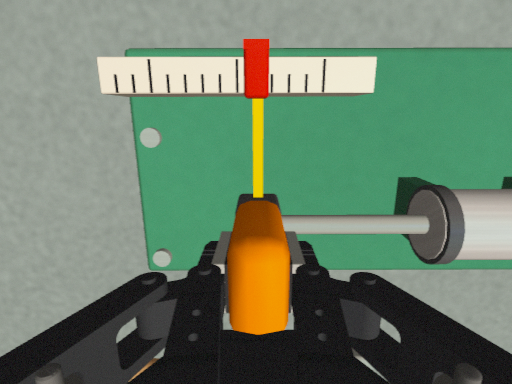

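The pointer at (258,145) is level with the clip at (256,70), within about 1 mm. I hold for over 2 s, then ease back.

Call:
send_rows --motion '[[[0,0,0],0,1],[[0,0,0],0,1],[[0,0,0],0,1],[[0,0,0],0,1],[[0,0,0],0,1],[[0,0,0],0,1],[[0,0,0],0,1],[[0,0,0],0,1]]'

```text
time_s: 5.88
position: [0.5624, 0.052, 0.0947]
tcp_rot: [[0.09, 0.996, 0.003], [0.996, -0.09, -0.0], [-0.0, 0.003, -1.0]]
contact_force: [7.6, -0.2, 0.7]
gripper_width: 0.0237
grasp_force: 60.1
```

Call:
send_rows --motion '[[[0,0,0],0,1],[[0,0,0],0,1],[[0,0,0],0,1],[[0,0,0],0,1],[[0,0,0],0,1],[[0,0,0],0,1],[[0,0,0],0,1],[[0,0,0],0,1]]'

```text
time_s: 6.55
position: [0.5624, 0.052, 0.0947]
tcp_rot: [[0.09, 0.996, 0.003], [0.996, -0.09, -0.0], [-0.0, 0.003, -1.0]]
contact_force: [7.3, -0.4, 0.7]
gripper_width: 0.0235
grasp_force: 60.1
```

Call:
send_rows --motion '[[[0,0,0],0,1],[[0,0,0],0,1],[[0,0,0],0,1],[[0,0,0],0,1],[[0,0,0],0,1],[[0,0,0],0,1],[[0,0,0],0,1],[[0,0,0],0,1]]'

```text
time_s: 7.22
position: [0.5624, 0.052, 0.0947]
tcp_rot: [[0.09, 0.996, 0.003], [0.996, -0.09, -0.0], [-0.0, 0.003, -1.0]]
contact_force: [6.5, -0.2, 0.3]
gripper_width: 0.0235
grasp_force: 60.1
```

Call:
send_rows --motion '[[[0,2,0],0,1],[[0,5,0],0,1],[[0,8,0],0,1],[[0,11,0],0,1],[[0,14,0],0,1],[[0,17,0],0,1],[[0,20,0],0,1],[[0,22,0],0,1]]'

```text
time_s: 7.88
position: [0.584, 0.0501, 0.0947]
tcp_rot: [[0.09, 0.996, 0.001], [0.996, -0.09, -0.0], [-0.0, 0.001, -1.0]]
contact_force: [3.9, -0.6, 3.8]
gripper_width: 0.0234
grasp_force: 60.6
```

Call:
send_rows --motion '[[[0,3,0],0,1],[[0,6,0],0,1],[[0,9,0],0,1],[[0,12,0],0,1],[[0,14,0],0,1],[[0,15,0],0,1],[[0,15,0],0,1],[[0,15,0],0,1]]'

```text
time_s: 8.55
position: [0.5987, 0.0488, 0.0947]
tcp_rot: [[0.09, 0.996, 0.001], [0.996, -0.09, -0.0], [-0.0, 0.001, -1.0]]
contact_force: [3.5, -0.1, 5.0]
gripper_width: 0.0236
grasp_force: 60.8
```

```bash
python3 -c "
from h import *
go(.6001,.0487,.096,-5);gap()"
```

```text
t 8.55 p [0.5987 0.0488 0.0947] yang -5.18 shift mm [ 0.1  1.4 -1.3] turn -0.18 w 0.023619591718848584 F [ 3.5 -0.1  5. ] g 60.78906834125519 q6 0.044230634093335414
tcp tester [0.5921763  0.10077061]
top yellow 0 
top red 26 [0.5509 0.1874 0.556  0.198  0.5597 0.2056]
wrist yellow 989 [0.5895 0.1184 0.5925 0.148  0.595  0.1752]
wrist red 940 [0.5492 0.1776 0.5554 0.1912 0.5621 0.2064]
```

Call:
send_rows --motion '[[[0,0.5,0],0,1],[[0,1,0],0,1],[[0,1.5,0],0,1],[[0,2,0],0,1],[[0,2,0],0,1],[[0,2,0],0,1]]'

```text
time_s: 9.15
position: [0.6003, 0.0487, 0.0947]
tcp_rot: [[0.09, 0.996, -0.0], [0.996, -0.09, -0.0], [-0.0, -0.0, -1.0]]
contact_force: [2.0, -1.0, 6.7]
gripper_width: 0.0233
grasp_force: 60.9
```

Call:
send_rows --motion '[[[0,0.5,0],0,1],[[0,1,0],0,1],[[0,1,0],0,1],[[0,1,0],0,1]]'

```text
time_s: 9.48
position: [0.6003, 0.0486, 0.0946]
tcp_rot: [[0.09, 0.996, -0.002], [0.996, -0.09, -0.0], [-0.0, -0.002, -1.0]]
contact_force: [-2.6, 0.2, 8.3]
gripper_width: 0.0233
grasp_force: 61.2
```

The force has turned negative, so the grip is at its home stop. I open and go up.

Call:
send_rows --motion '[[[0,0,0],0,0.2],[[0,0,0],0,0],[[0,0,0],0,-0.5],[[0,0,0],0,-1],[[0,0,0],0,-1],[[0,0,0],0,-1],[[0,0,0],0,-1],[[0,0,0],0,-1]]'

```text
time_s: 10.15
position: [0.6013, 0.0485, 0.0942]
tcp_rot: [[0.09, 0.996, -0.0], [0.996, -0.09, -0.0], [-0.0, -0.0, -1.0]]
contact_force: [-0.4, -0.3, -0.3]
gripper_width: 0.0852
grasp_force: 0.0
```

Call:
send_rows --motion '[[[0,0,-15],0,-1],[[0,0,-40],0,-1],[[0,0,-70],0,-1],[[0,0,-100],0,-1],[[0,0,-125],0,-1],[[0,0,-135],0,-1],[[0,0,-135],0,-1],[[0,0,-135],0,-1]]'

```text
time_s: 10.82
position: [0.601, 0.0485, 0.2285]
tcp_rot: [[0.09, 0.996, -0.001], [0.996, -0.09, -0.0], [-0.0, -0.001, -1.0]]
contact_force: [-0.2, 0.5, -0.7]
gripper_width: 0.0857
grasp_force: 0.0
```

Call:
send_rows --motion '[[[-20,-15,0],0,-1],[[-45,-30,0],0,-1],[[-63,-38,0],0,-1],[[-63,-38,0],0,-1],[[-63,-38,0],0,-1],[[-63,-38,0],0,-1]]'

```text
time_s: 11.32
position: [0.5576, -0.0104, 0.2279]
tcp_rot: [[0.091, 0.996, -0.002], [0.996, -0.091, 0.001], [0.0, -0.002, -1.0]]
contact_force: [-0.3, -0.4, -0.0]
gripper_width: 0.0857
grasp_force: 0.0
```

```bash
python3 -c "
from h import *
go(.6001,.0487,.096,-5);gap()
im,_=eyes.read_camera('scene');cv2.imwrite('pics/end.png',im)"
```

```text
t 11.3167 p [ 0.5576 -0.0104  0.2279] yang -5.19 shift mm [ 62.6  37.2 131.9] turn -0.19 w 0.08573351343348021 F [-0.3 -0.4 -0. ] g 0.0 q6 -0.0656779722988049
tcp tester [0.55640688 0.03825303]
top yellow 49 [0.5913 0.1264 0.5945 0.1495 0.5974 0.1755]
top red 37 [0.5509 0.1798 0.5559 0.1929 0.5598 0.2056]
wrist yellow 335 [0.5905 0.1284 0.5934 0.1531 0.5963 0.1752]
wrist red 167 [0.549  0.1768 0.5541 0.1914 0.5615 0.2045]
```

View pics/end.png

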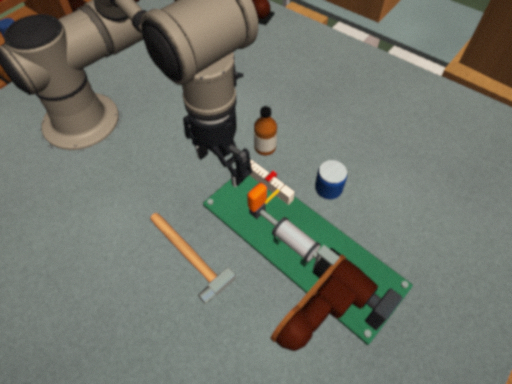

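The grip is home at (257,197), the clip is unmoved at (270,176), the bystanders are in place, and the gripper is clear.

```bash
python3 -c "
from h import *
print(job_done())"
```

```text
the job is handed in; nothing more can be done
None
```

The heel was pulled until the pointer was level with the clip (within about 1 mm), held there for more than 2 s, eased back to its home stop and let go; the last camera views show the clip and bystanders in place, and the job is handed in with no verdict returned.

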